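# Pack the optics tray and lock its hold-down bar with the pin

### The job

Get the optics tray ready for transport: first swing the yellow hold-down bar right out of the way, alongside the tray's left wall, then pack every octagonal lens box, clamping fork and filter frame that is on the table into the tray, side by side and not stacked, lying flat on the tray's floor. Then swing the bar back across until the hole in its end lines up with the hole in the steel lug, take the red-gripped pin from its parking hole and push it fully home through both holes, down to its collar. Leave the other equipment on the table where it is.

Things in the scene. Friction and masses are not known exactly. Their poses are not given: they have to be found in the camera images.
- tray_floor (a point): Middle of the inner floor (5 mm above the table) of the fixed open aluminium tray. Inside 200 mm along its x, 126 mm along its y; walls 5 mm thick, tops 30 mm above the table. x points along the row to the tray's far end, y to its left, z up. Turned by up to 0.2 rad on the table.
- swing_bar (a joint): Angle of the yellow hold-down bar, level, upright pivot on the tray's left (+y) wall. 0: straight across to the lug, holes in line; grows towards the tray's -x end; 1.57: alongside the left wall. Range -0.35 to 1.75, no stop at 0; starts at 0.35 to 0.9; held only by 0.1 N m friction. Bar 22 mm wide, underside 38, top 48 mm above the table; pinch across its width from above or push.
- bar_pivot (a point): Pivot axis of the swing bar, at the bar's top face (48 mm above the table), 82 mm to the tray's +y of its middle.
- bar_hole (a point): Centre of the 12.5 mm through hole in the square end (28 mm) of the swing bar, at the bar's top face, 164 mm from the pivot. The bar is 10 mm thick.
- lug_hole (a point): Centre of the upright 12.5 mm through hole in the fixed steel lug on the tray's right (-y) long side, at the lug's top face, 36 mm above the table; the lug is 12 mm thick, open below. When the bar is straight across, its underside is 2 mm above the lug.
- park_hole (a point): Centre of the 12.5 mm hole in the steel parking plate on the tray's far (+x) end, at its top face, 36 mm above the table. The pin stands here at the start.
- pin_collar (a point): Retaining pin, upright: this point is on its axis at the underside of its 22 mm wide, 4 mm thick steel collar. Below it the 10 mm steel shank runs 32 mm to its tip, the last 7 mm tapering to 4 mm. z points up the pin towards its grip.
- pin_grip (a point): Middle of the pin's red round grip, 20 mm in diameter, 32 mm high, its middle 20 mm above the collar's underside; grasp it here from above.
- black_box_top (a point): Middle of the top of a fixed black box (always here), 160 mm along world x, 190 mm along world y, 140 mm high; keep the gripper clear of it. A second, larger fixed black case begins at world x = 0.74, right of y = 0.12, also 140 mm high.
- white_box_mid (a point): Centre of a small octagonal plastic lens box, white, lying flat: 38 mm along its own x, 42 mm along its y, 19 mm high. It may be absent (None).
- pink_box_mid (a point): Centre of a small octagonal plastic lens box, pink, lying flat: 38 mm along its own x, 42 mm along its y, 19 mm high. It may be absent (None).
- frame_mid (a point): Centre of a black square filter frame with an open middle, lying flat: 55 x 55 mm, 9 mm high, rails 10 mm wide. It may be absent (None).
- fork_a_mid (a point): Centre of a pale metal clamping fork lying flat: 24 mm along its own x, 60 mm along its y, 8 mm high. It may be absent (None).
- fork_b_mid (a point): Centre of a second clamping fork, the same as the first: 24 x 60 x 8 mm. It may be absent (None).
- hex_set: Bystander, to be left alone: hex key set, red holder with black keys, 37 mm high. Origin at its underside.
- driver: Bystander, to be left alone: screwdriver with red handle, lying, 192 mm long. Origin at its underside.
- rod: Bystander, to be left alone: plain steel rod, lying, 12 mm thick, 75 mm long. Origin at its underside.

How it is judged:
On the way, in this order (a step that is already met when the one before it is completed fails the run):
1. the hold-down bar is swung out of the way, alongside the left wall (over 1.35 rad) (value of joint swing_bar above 1.35 rad), for 0.2 s.
2. every item to pack lies flat on the tray's floor (x of white_box_mid in the frame of tray_floor between -0.095 and 0.095 m and y of white_box_mid in the frame of tray_floor between -0.05 and 0.05 m and z of each of white_box_mid, pink_box_mid in the frame of tray_floor below 0.0145 m and angle between each of white_box_mid, pink_box_mid, frame_mid, fork_a_mid, fork_b_mid's own z axis and vertical below 0.17 rad and x of pink_box_mid in the frame of tray_floor between -0.095 and 0.095 m and y of pink_box_mid in the frame of tray_floor between -0.05 and 0.05 m and x of frame_mid in the frame of tray_floor between -0.095 and 0.095 m and y of frame_mid in the frame of tray_floor between -0.05 and 0.05 m and z of frame_mid in the frame of tray_floor below 0.0095 m and x of fork_a_mid in the frame of tray_floor between -0.095 and 0.095 m and y of fork_a_mid in the frame of tray_floor between -0.05 and 0.05 m and z of each of fork_a_mid, fork_b_mid in the frame of tray_floor below 0.009 m and x of fork_b_mid in the frame of tray_floor between -0.095 and 0.095 m and y of fork_b_mid in the frame of tray_floor between -0.05 and 0.05 m), for 0.2 s.
3. the pin is fully home through the bar and the lug (horizontal distance between pin_collar and lug_hole below 0.004 m and horizontal distance between pin_collar and bar_hole below 0.004 m and z of pin_collar in the frame of lug_hole below 0.016 m and angle between pin_collar's own z axis and vertical below 0.12 rad), for 0.2 s.
At the end, for the whole second after the job is handed in: Each present item lies flat in the tray (centre within 95 mm along, 50 mm across of the middle, at most 5 mm above its resting height, tilt under 10 degrees); the pin is within 4 mm of both holes' centres, its collar at most 4 mm above the bar, tilt under 7 degrees, at rest (all of step 2 and all of step 3 and linear speed of pin below 0.02 m/s); the robot touches nothing.
It fails at once if a bystander is moved more than 30 mm (distance of any of rod, hex_set, driver from where it was at the start of the episode above 0.03 m).
Of white_box, pink_box, frame, fork_a, fork_b only 3 to 5 are there at a start; the rules pass over those that are not, and their reading is None.
At some moment in a run one of white_box, pink_box, frame, fork_a, fork_b may be knocked a few centimetres aside while the robot is not near it.
It also fails if it takes over 210 s, if anything falls off the work surface, if the arm or the gripper's body presses on something with over 40 N, if the wrist force passes 120 N, or if a joint passes its speed limit or range.

### The arm

A 7-joint arm with a two-finger parallel gripper is mounted at the origin on a cart in front of the work surface, level with it; the furniture and walls round the work are solid. World frame = base frame: x ahead of the robot, y to its left, z up, the work surface at z = 0. Lengths are in m, angles in rad, forces in N, time in s.
With the tool pointing down it reaches from about 0.425 to 0.95 m from the base axis. Payload 4.7 kg.
Tool frame: the origin (TCP) lies on the centre line of the jaws, within the pads' length; the fingertips stand robot.nose_length ahead of it and the grasp point (between the pads) lies 8 mm behind it (robot.nose_length is the distance from the TCP to the fingertips, in m); z points along the fingers, y is the line along which they close (so a half turn about z gives the same grasp; the last joint's range is limited). The gripper opens to 85 mm and grips with 20 to 120 N. Pads are 22 mm wide; open, the fingers measure 114 mm over their backs; the gripper's body (76 mm by 85 mm) begins 54 mm behind the grasp point. The pads swing forward as they close: fully open they stand 13 mm farther back than shut.
Start: joints at [-1.237, 0.469, -0.049, 1.532, 0.024, 1.141, -0.082], TCP at [0.24, 0.631, 0.214] pointing down, gripper open.
Joint ranges: [-2.59, 2.59], [-0.33, 1.99], [-1.39, 1.29], [0.1, 2.45], [-1.04, 4.18], [0.21, 1.99], [-2.66, 2.66]. Speed limits (rad/s): [2.57, 2.57, 3.14, 3.14, 3.14, 3.14, 3.14].

### API

Orientations are given as [roll, pitch, yaw] about the fixed x, y, z axes, in that order (R = Rz(yaw) Ry(pitch) Rx(roll)).
In Python, from plant import robot gives the robot as it stands. Calls block until the motion is done:
- robot.goto(position, orientation): joint-space move of the TCP to a pose.
- robot.move_straight(position, vel=0.15, attitude=None, contact_N=None): straight line of the TCP; attitude=None keeps the orientation; vel is the mean speed in m/s. With contact_N (N) it stops when the force on the tool has changed by that much, and returns True; else False.
- robot.move_joints(angles): joint-space move.
- robot.grip(opening, strength=None): opening from 0.0 (shut) to 1.0 (fully open); strength is the grip in N (None keeps the last); returns when the fingers have stopped.
- robot.sleep(seconds).
- robot.inverse_kinematics(position, orientation): joint angles nearest the present ones, or None.
- robot.sense(): the state.
- robot.grab_frame(name): name is "side" or "top" or "wrist"; returns a dict with "image" (384x512x3 uint8, red, green, blue), "range_z" (384x512 float32, m along the optical axis (not along the pixel's ray), 0 where there is no reading), "fx", "fy", "cx", "cy" (pixels), "R" (3x3) and "t" (3): a world point X has camera coordinates R X + t. Camera axes: x right, y down, z forward; pixel columns grow to the right and rows downward; lengths in m; the calibration is good to about 2 mm. A picture is of the moment at which its call begins.
A pose or a line that the arm cannot do raises robot.IKError and nothing moves.
- robot.close_job(): hands the job in; it is judged then, once.
The state is a dict: "t": time; "joint_pos": joint angles; "joint_velocities": joint speeds; "effort": joint torques, N m; "tcp_pos": TCP position; "tcp_rot": TCP orientation; "wrist_force": force on the tool from outside, world axes, zero at the start; "torque": the same for the moment, N m; "opening": opening from 0.0 (shut) to 1.0 (fully open); "gripper_force": force on a finger pad.
Only numpy, scipy, OpenCV 4.12 (cv2) and the standard library are available. Lean on these libraries where they do the work, as an engineer would, in place of code of your own. Each camera call takes 0.05 s, during which the arm holds its last target. There are 200 camera calls.

## Working session

There is one attempt and no reset: what is moved stays moved. The work goes in short steps, each a Python script; the robot and the scene stay as the last script left them, time stands still between calls to the robot, and variables do not carry over. Pictures are saved under pics/ and viewed, at most 16 in all, crops included, and the job is handed in when it is done.

```bash
ls; mkdir -p pics; python3 - <<'E'
from plant import robot
import cv2,numpy as np
print(robot.nose_length); s=robot.sense(); print(s['t'],s['tcp_pos'],s['tcp_rot'],s['opening'])
for n in ['top','side']:
    f=robot.grab_frame(n); np.savez(f'pics/{n}0.npz',**f)
    cv2.imwrite(f'pics/{n}0.png',cv2.resize(f['image'][:,:,::-1],(800,600),interpolation=cv2.INTER_CUBIC))
    print(n,f['fx'],f['cx'],f['cy'],f['R'],f['t'])
E
```

```text
pics
0.011
0.0 [0.23930769 0.63051224 0.21306203] [-3.13967454e+00  6.65440590e-05  2.77885977e+00] 0.9986067863685815
top 408.437895734782 249.0998381740483 198.1425209535056 [[-0.27788685 -0.96054631  0.01138842]
 [-0.79233145  0.22248693 -0.56807609]
 [ 0.54312962 -0.16688427 -0.82289723]] [0.1304178  0.46309167 1.4458199 ]
side 348.11224700471774 253.2955886990371 188.2505099334877 [[ 0.93446736 -0.35539682 -0.02153716]
 [-0.20025671 -0.47460619 -0.85711505]
 [ 0.2943943   0.805259   -0.51467459]] [-0.44973311  0.17218051  1.0085057 ]
```

View pics/top0.png

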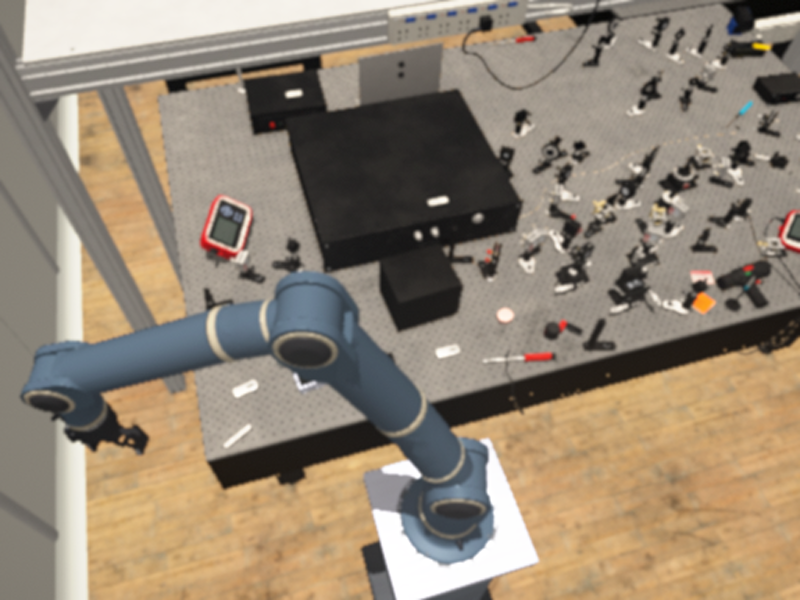

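View pics/side0.png

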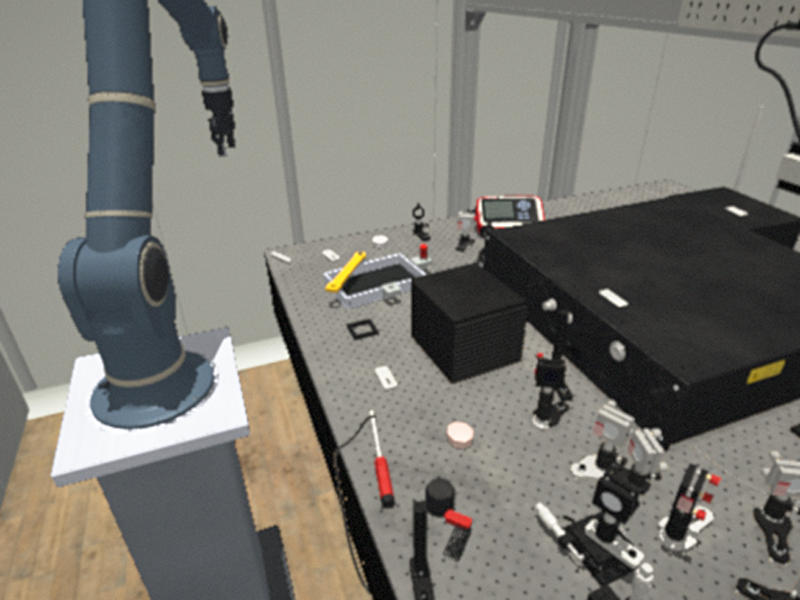

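The top view shows the pink box (505,315), a fork (447,351) and the driver (525,357), with the arm hiding the tray. The side view shows the tray (375,275) with the yellow bar (347,272), the pin (424,252), the frame (362,328), a fork (386,377), another fork (330,255), the white box (380,239) and the rod (281,257).

```bash
cat > h.py <<'E'
import numpy as np,cv2
from plant import robot
def ray(f,u,v,z):
    """pixel (native) -> world point on plane z"""
    R,t=np.array(f['R']),np.array(f['t'])
    d=R.T@np.array([(u-f['cx'])/f['fx'],(v-f['cy'])/f['fy'],1.]); c=-R.T@t
    return c+d*(z-c[2])/d[2]
def proj(f,X):
    p=np.array(f['R'])@np.asarray(X,float)+np.array(f['t'])
    return np.array([f['fx']*p[0]/p[2]+f['cx'],f['fy']*p[1]/p[2]+f['cy']])
def down(yaw): return [np.pi,0,yaw]
def cloud(f):
    """world xyz per pixel"""
    v,u=np.mgrid[:384,:512]; z=f['range_z']
    P=np.stack([(u-f['cx'])/f['fx']*z,(v-f['cy'])/f['fy']*z,z],-1)
    return (P-np.array(f['t']))@np.array(f['R'])
def ortho(f,x0,x1,y0,y1,z,s):
    """rectified top-down picture of plane z; s px per m; row = x1-x, col = y1-y (robot's view)"""
    H,W=int((x1-x0)*s),int((y1-y0)*s)
    r,c=np.mgrid[:H,:W]
    X=np.stack([x1-r/s,y1-c/s,np.full(r.shape,z)],-1)
    p=X@np.array(f['R']).T+np.array(f['t'])
    return cv2.remap(f['image'],(f['fx']*p[...,0]/p[...,2]+f['cx']).astype(np.float32),(f['fy']*p[...,1]/p[...,2]+f['cy']).astype(np.float32),cv2.INTER_CUBIC)[:,:,::-1]
E
python3 - <<'E'
from h import *
f=dict(np.load('pics/side0.npz')); t=dict(np.load('pics/top0.npz'))
for n,u,v,z in [('tray',375,280,.0),('frame',362,328,.009),('forkA',386,377,.008),('forkB',330,255,.008),('white',380,239,.019),('rod',281,257,.012),('pin',424,245,.06),('pink',460,434,.019)]:
    print(n,ray(f,u*.64,v*.64,z).round(3))
for n,u,v,z in [('pink',505,315,.019),('forkA',447,351,.008),('forkB',245,388,.008),('rod',237,436,.01)]:
    print(n,ray(t,u*.64,v*.64,z).round(3))
for yaw in (2.78,-.36,0,1.57,-1.57):
  for p in [(.5,.15,.45),(.5,.2,.4),(.5,.25,.4)]:
    q=robot.inverse_kinematics(p,down(yaw)); print(yaw,p,None if q is None else np.round(q,2))
E
```

```text
tray [0.511 0.221 0.   ]
frame [0.414 0.022 0.009]
forkA [ 0.407 -0.146  0.008]
forkB [0.44  0.381 0.008]
white [0.587 0.4   0.019]
rod [0.316 0.413 0.012]
pin [0.649 0.24  0.06 ]
pink [ 0.463 -0.336  0.019]
pink [ 0.461 -0.325  0.019]
forkA [ 0.402 -0.139  0.008]
forkB [0.438 0.388 0.008]
rod [0.313 0.427 0.01 ]
2.78 (0.5, 0.15, 0.45) [-0.63  0.09  0.28  1.52 -0.02  1.53  0.87]
2.78 (0.5, 0.2, 0.4) [-0.63  0.13  0.2   1.58 -0.03  1.43  0.78]
2.78 (0.5, 0.25, 0.4) [-0.66  0.17  0.14  1.54 -0.02  1.44  0.69]
-0.36 (0.5, 0.15, 0.45) [-0.94  0.09  0.63  1.54 -0.05  1.53 -2.24]
-0.36 (0.5, 0.2, 0.4) [-1.02  0.14  0.64  1.6  -0.08  1.43 -2.29]
-0.36 (0.5, 0.25, 0.4) [-1.08  0.18  0.65  1.56 -0.11  1.44 -2.35]
0 (0.5, 0.15, 0.45) [-0.92  0.09  0.61  1.53 -0.05  1.53 -1.88]
0 (0.5, 0.2, 0.4) [-0.98  0.13  0.6   1.6  -0.08  1.43 -1.94]
0 (0.5, 0.25, 0.4) [-1.03  0.18  0.59  1.56 -0.1   1.44 -2.  ]
1.57 (0.5, 0.15, 0.45) [-0.8   0.09  0.47  1.53 -0.04  1.53 -0.33]
1.57 (0.5, 0.2, 0.4) [-0.81  0.13  0.41  1.59 -0.05  1.43 -0.4 ]
1.57 (0.5, 0.25, 0.4) [-0.85  0.17  0.37  1.55 -0.06  1.44 -0.48]
-1.57 (0.5, 0.15, 0.45) [ 0.57  0.26 -1.18  1.46  0.24  1.58  2.55]
-1.57 (0.5, 0.2, 0.4) [ 0.45  0.32 -1.17  1.53  0.29  1.49  2.41]
-1.57 (0.5, 0.25, 0.4) [-0.43  0.18 -0.13  1.52  0.02  1.44  2.58]
```

```bash
python3 - <<'E'
from h import *
for i,(p,yaw) in enumerate([((.5,.27,.42),2.78),((.48,-.0,.42),2.0),((.48,-.27,.42),2.0)]):
    robot.goto(p,down(yaw)); robot.sleep(.2)
    f=robot.grab_frame('wrist'); np.savez(f'pics/w{i}.npz',**f)
    R=np.array(f['R']);print(-R.T@f['t'],R[2],f['fx'], (f['range_z']>0).mean(), robot.sense()['t'])
    cv2.imwrite(f'pics/w{i}.png',cv2.resize(f['image'][:,:,::-1],(800,600)))
f=robot.grab_frame('top');np.savez('pics/top1.npz',**f)
E
python3 - <<'E'
import sys;sys.path.insert(0,'.')
import numpy as np,cv2
a=[cv2.resize(cv2.imread(f'pics/w{i}.png'),(400,300)) for i in range(3)]
a.append(np.zeros_like(a[0]))
cv2.imwrite('pics/w.png',np.vstack([np.hstack(a[:2]),np.hstack(a[2:])]))
E
```

```text
[0.43325177 0.2964458  0.57956233] [ 0.26834964 -0.10129606 -0.95798099] 305.92093509980714 0.9959157307942709 2.1333
[0.4516272  0.06773377 0.57974614] [ 0.1205818  -0.26021503 -0.95799174] 305.92093509980714 0.996002197265625 3.4333
[ 0.45192017 -0.20251517  0.58003215] [ 0.12114753 -0.25940527 -0.95813996] 305.92093509980714 0.9961903889973959 4.7333
```

View pics/w.png

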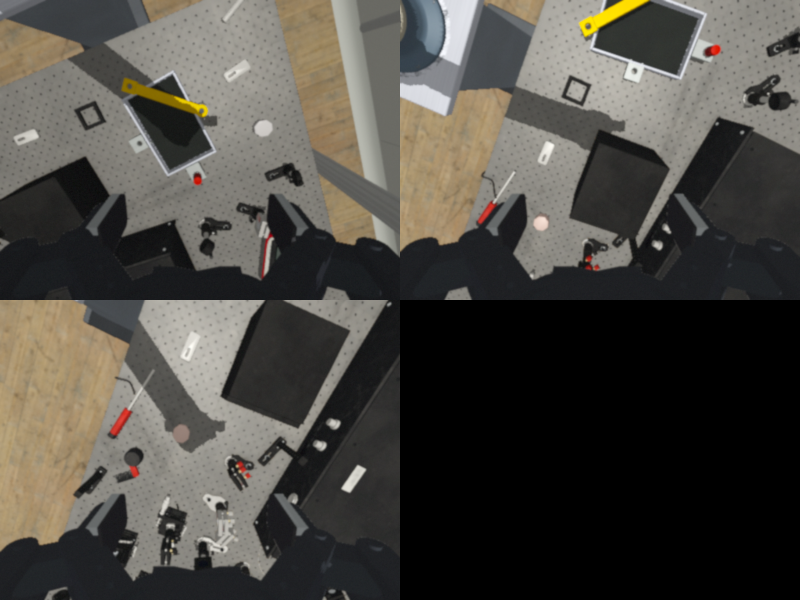

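All five items are present: white box, pink box, frame and two forks. The tray sits in the middle of the first tile, with the bar over it. I'll rectify it for reading coordinates.

```bash
python3 - <<'E'
from h import *
f=dict(np.load('pics/w0.npz'))
cv2.imwrite('pics/o0.png',ortho(f,.36,.74,.09,.45,.03,1570))
cv2.imwrite('pics/o0.png',cv2.imread('pics/o0.png')[:600])
im=cv2.cvtColor(f['image'],cv2.COLOR_RGB2HSV)
P=cloud(f)
def comp(name,m,z,zr):
    m=(m&(P[...,2]>zr[0])&(P[...,2]<zr[1])).astype(np.uint8)
    n,l,st,c=cv2.connectedComponentsWithStats(m)
    for i in np.argsort(-st[1:,4])[:4]+1:
        if st[i,4]<60: continue
        v,u=np.nonzero(l==i); W=np.array([ray(f,a,b,z) for a,b in zip(u,v)])
        r=cv2.minAreaRect((W[:,:2]*1000).astype(np.float32)); print(name,st[i,4],W.mean(0).round(4),np.round(r[0],1),np.round(r[1],1),round(r[2],1), 'z',np.median(P[...,2][l==i]).round(4))
h,s,v=im[...,0],im[...,1],im[...,2]
comp('yellow',(abs(h.astype(int)-26)<6)&(s>150)&(v>60),.048,(.02,.08))
comp('red',((h<8)|(h>172))&(s>150)&(v>60),.074,(.03,.1))
comp('white',(s<60)&(v>195),.014,(-.03,.05))
comp('wall',(P[...,0]>.36)&(P[...,0]<.7)&(P[...,1]>.1)&(P[...,1]<.4),.03,(.023,.034))
comp('dark',(v<60)&(P[...,1]<.1),.009,(-.02,.03))
E
```

```text
yellow 1523 [0.4388 0.2165 0.048 ] [441.6 220.4] [191.3  28.3] 51.0 z 0.0481
red 115 [0.8831 0.3115 0.074 ] [890.1 308.3] [ 13.2 135.5] 63.2 z 0.036
red 108 [0.6342 0.2219 0.074 ] [634.3 222. ] [16.1 25. ] 69.4 z 0.0719
white 340 [0.4426 0.3891 0.014 ] [443.3 387.7] [20.2 55.8] 12.9 z 0.0081
white 324 [0.5894 0.408  0.014 ] [589.4 407.8] [37.4 35.9] 74.5 z 0.0197
white 196 [ 0.4079 -0.1273  0.014 ] [ 408.3 -133.4] [50.6 19.4] 89.3 z 0.0081
white 143 [0.5078 0.1325 0.014 ] [519.5 134.1] [189.7   3.2] 7.4 z 0.0303
wall 844 [0.5371 0.1846 0.03  ] [507.2 202.2] [215.  137.6] 7.5 z 0.0298
wall 257 [0.4142 0.2403 0.03  ] [414.7 242.3] [100.1  50. ] 50.9 z 0.0298
dark 428 [ 0.5629 -0.0319  0.009 ] [565.8 -31.9] [124.8  16.1] 4.2 z 0.0181
dark 412 [0.4156 0.0306 0.009 ] [416.5  31. ] [52.2 54.9] 1.8 z 0.0087
dark 248 [0.7527 0.0181 0.009 ] [751.1  18.5] [ 13. 150.] 0.0 z 0.0218
dark 92 [ 0.6292 -0.35    0.009 ] [ 628.7 -353.1] [47.6 17.8] 4.0 z 0.0136
```

View pics/o0.png

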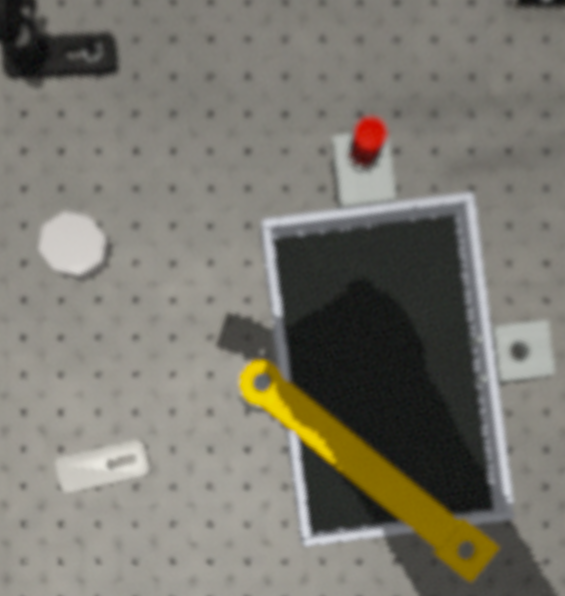

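Reading: pivot (263,381), bar hole (466,550), lug hole (519,351), park/pin (367,~150), tray outer corners (265,222),(473,197),(512,518),(305,543).

```bash
python3 - <<'E'
from h import *
f=dict(np.load('pics/w0.npz'))
def o(c,r,z): 
    p=proj(f,[.74-r/1570,.45-c/1570,.03]); return ray(f,*p,z)
pv=o(263,381,.048);bh=o(466,550,.048);lg=o(519,351,.036)
cs=[o(*p,.03) for p in [(265,222),(473,197),(512,518),(305,543)]]
print('pivot',pv,'bh',bh,np.linalg.norm(pv-bh),'lug',lg,np.linalg.norm((pv-lg)[:2]))
d=(pv-lg)[:2];print('yaw from holes',np.arctan2(-d[0],d[1]),'ctr',(pv+lg)[:2]/2,'corners ctr',np.mean(cs,0))
e=(cs[0]+cs[1]-cs[2]-cs[3])[:2];print('yaw corners',np.arctan2(e[1],e[0]),[np.linalg.norm(cs[i]-cs[(i+1)%4]).round(4) for i in range(4)])
b=(bh-pv)[:2];a=np.arctan2(b[1],b[0]);print('bar dir',a)
P=cloud(f)
for z0 in(.0,):
    m=(abs(P[...,0]-.45)<.02)&(abs(P[...,1]-.34)<.02);print('table z',P[m][:,2].mean(),P[m][:,2].std())
E
```

```text
pivot [0.49522623 0.28294137 0.048     ] bh [0.3911086  0.15787699 0.048     ] 0.16273162056523463 lug [0.51552497 0.12135941 0.036     ] 0.16285198592337816
yaw from holes 0.1249703164816477 ctr [0.5053756  0.20215039] corners ctr [0.50433121 0.20238854 0.03      ]
yaw corners 0.12243745135530892 [np.float64(0.1334), np.float64(0.206), np.float64(0.1328), np.float64(0.206)]
bar dir -2.2650498720552554
table z 0.00031256326679042875 0.0015804315343155646
```

```bash
cat >> h.py <<'E'
C=np.array([.505,.202]); TH=.124; PV=np.array([.4953,.2832]); 
def tray(x,y,z): # tray frame -> world
    c,s=np.cos(TH),np.sin(TH); return [C[0]+c*x-s*y,C[1]+s*x+c*y,z]
def phi(a): return TH-np.pi/2-a
def u(p): return np.array([np.cos(p),np.sin(p)])
E
python3 - <<'E'
from h import *
r,d=.11,.024
def P(a,d=d): 
    p=phi(a); q=PV+r*u(p)+d*u(p+np.pi/2); return q,down((p+1.5*np.pi))
q,o=P(.82,.045)
robot.grip(0.0,30)
print('nose shut',robot.nose_length)
robot.goto([*q,.15],o)
print(robot.move_straight([*q,.03],vel=.1))
print(robot.move_straight([*q,.005],vel=.02,contact_N=4)); print('touch',robot.sense()['tcp_pos'],robot.nose_length)
z=robot.sense()['tcp_pos'][2]-.005+.034
robot.move_straight([*q,z],vel=.05)
for a in np.linspace(.82,1.58,9):
    q,o=P(a); robot.move_straight([*q,z],vel=.08,attitude=o)
print(robot.sense()['wrist_force'],robot.sense()['tcp_pos'])
q,o=P(1.58,.04);robot.move_straight([*q,z],vel=.1)
robot.move_straight([*q,.2],vel=.2)
robot.grip(1.0)
print('nose open',robot.nose_length)
robot.goto([.5,.25,.36],down(2.78)); robot.sleep(.2)
f=robot.grab_frame('wrist');np.savez('pics/w4.npz',**f)
cv2.imwrite('pics/o4.png',ortho(f,.36,.74,.09,.45,.03,1570))
print(robot.sense()['t'])
E
```

```text
nose shut 0.011
False
False
touch [0.45939856 0.16998726 0.00511739] 0.011
[-0.82988691 -0.49263351 -0.13359052] [0.38906815 0.24636941 0.03414841]
nose open 0.011
17.0083
```

View pics/o4.png

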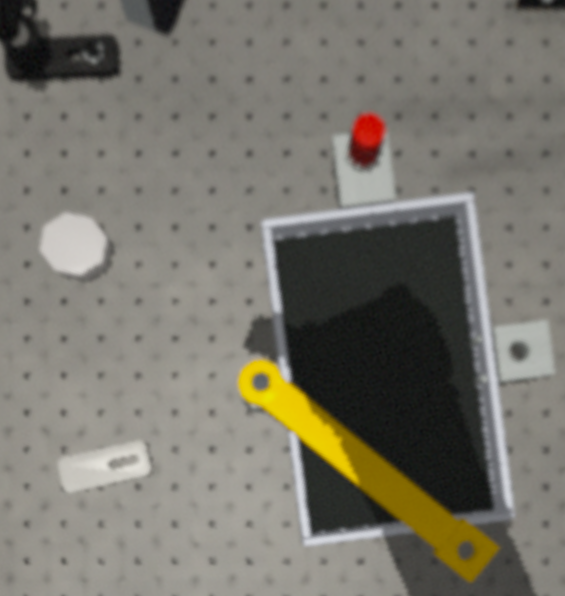

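The bar has not moved: it still runs from (260,381) to (466,550), so the fingertips must have passed above it. I'll measure the real tip length.

```bash
python3 - <<'E'
from h import *
q=tray(.05,-.01,0)[:2]; o=down(TH+np.pi)
robot.goto([*q,.10],o)
for op in (0.,1.):
    robot.grip(op,30); s=robot.sense(); print(op,s['opening'],s['tcp_pos'])
    robot.move_straight([*q,.03],vel=.1)
    s0=robot.sense()['wrist_force']
    hit=robot.move_straight([*q,-.018],vel=.02,contact_N=5); s=robot.sense(); print(hit,s['tcp_pos'],s['wrist_force']-s0)
    if op==0.:
        cv2.imwrite('pics/s1.png',cv2.resize(robot.grab_frame('side')['image'][130:250,150:310,::-1],(800,600),interpolation=cv2.INTER_CUBIC))
    robot.move_straight([*q,.10],vel=.1)
E
```

```text
0.0 -0.0023816007304063853 [0.55585154 0.19820335 0.09996528]
True [ 0.55584701  0.19830583 -0.01205164] [-0.53017731 -0.09319737  3.9402629 ]
1.0 0.9974481090764791 [0.55586181 0.19828769 0.10002606]
True [ 0.55584789  0.19826249 -0.00687752] [-0.3056669   0.19753763  4.76506659]
```

View pics/s1.png

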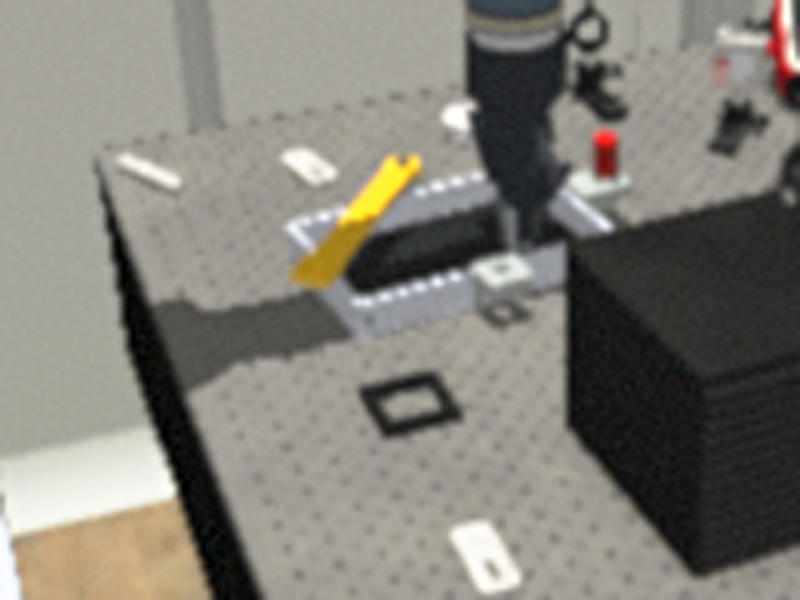

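```bash
python3 - <<'E'
from h import *
f=dict(np.load('pics/side0.npz'))
for x in [(.556,.198,.005),(.556,.198,.034),(.556,.198,-.023)]:
    p=proj(f,x); print(x,(p-[150,130])*5)
q=tray(.05,-.01,0)[:2]; o=down(TH+np.pi)
robot.grip(0.,30); robot.move_straight([*q,.03],vel=.1)
# repeat probe with finer steps
hit=robot.move_straight([*q,-.03],vel=.01,contact_N=12); s=robot.sense(); print(hit,s['tcp_pos'],s['wrist_force'],s['joint_pos'])
w=robot.grab_frame('wrist'); cv2.imwrite('pics/w5.png',cv2.resize(w['image'][:,:,::-1],(640,480)))
np.savez('pics/w5.npz',**w)
robot.move_straight([*q,.10],vel=.1)
E
```

```text
(0.556, 0.198, 0.005) [515.63257023 242.24675013]
(0.556, 0.198, 0.034) [514.79571817 208.76804379]
(0.556, 0.198, -0.023) [516.42292165 273.86517379]
True [ 0.55588199  0.19830662 -0.01204912] [-0.29572591 -0.06398296  3.51643024] [-0.74883448  0.65774908  0.45801495  1.92925063 -0.45598206  0.66195834
  1.68853605]
```

View pics/w5.png

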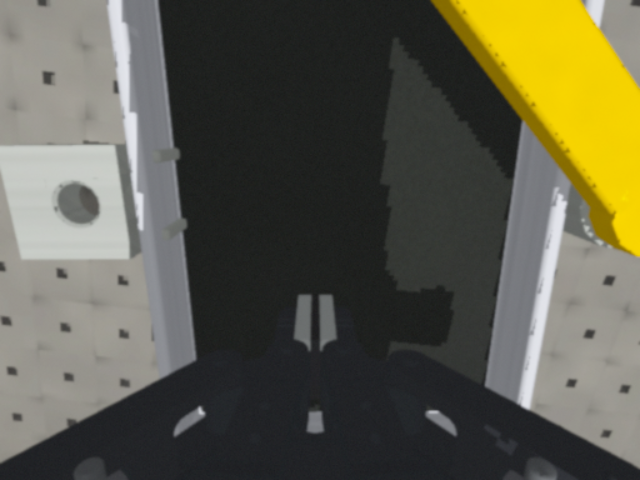

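The shut fingertips at (315,295–345) touch the floor with TCP z at -12 mm. So the tips really stand 17 mm behind the reported TCP, with x and y agreeing. I'll calibrate the tip offset against opening on the clear tray floor.

```bash
python3 - <<'E'
from h import *
q=tray(.03,-.005,0)[:2]; o=down(TH+np.pi/2)
robot.goto([*q,.08],o)
for op in (1.,.75,.5):
    robot.grip(op,30); robot.move_straight([*q,.02],vel=.15)
    hit=robot.move_straight([*q,-.04],vel=.02,contact_N=4); s=robot.sense(); print(op,s['opening'],hit,'tip offset',.005-s['tcp_pos'][2])
    robot.move_straight([*q,.03],vel=.15)
w=dict(np.load('pics/w5.npz'));print(-w['R'].T@w['t'])
robot.move_straight([*q,.1],vel=.2); print(robot.sense()['t'])
E
```

```text
1.0 1.0020692124232293 True tip offset 0.030269768198234025
0.75 0.7534235964576876 True tip offset 0.023148093054196506
0.5 0.49818208486789706 True tip offset 0.018910111586526255
[0.48589142 0.18925962 0.14829415]
45.3
```

```bash
cat >> h.py <<'E'
def off(op): return float(np.interp(op,[0,.3,.5,.65,.75,1],[.017,.0175,.0189,.0212,.0231,.0303]))
def look(p,yaw,name):
    robot.goto(p,down(yaw)); robot.sleep(.15); f=robot.grab_frame('wrist'); np.savez(f'pics/{name}.npz',**f); return f
def locate(f,x,y,zt,rad=.06,zlo=.004):
    """largest raised blob near x,y -> centre, (long,short), long-axis angle, all on top plane zt"""
    P=cloud(f)
    m=((np.hypot(P[...,0]-x,P[...,1]-y)<rad)&(P[...,2]>zlo)&(P[...,2]<zt+.008)).astype(np.uint8)
    n,l,st,c=cv2.connectedComponentsWithStats(m)
    if n<2: return None
    i=1+np.argmax(st[1:,4]); v,uu=np.nonzero(l==i)
    W=np.array([ray(f,a,b,zt)[:2] for a,b in zip(uu,v)])
    (c,(w,h),ang)=cv2.minAreaRect((W*1000).astype(np.float32))
    if w<h: w,h,ang=h,w,ang+90
    return np.array(c)/1000,(w,h),np.deg2rad(ang),st[i,4]
def barangle(f):
    hsv=cv2.cvtColor(f['image'],cv2.COLOR_RGB2HSV); P=cloud(f)
    m=(abs(hsv[...,0].astype(int)-26)<7)&(hsv[...,1]>140)&(hsv[...,2]>50)&(P[...,2]>.04)
    v,uu=np.nonzero(m); W=np.array([ray(f,a,b,.048)[:2] for a,b in zip(uu,v)])
    W=W[np.hypot(*(W-PV).T)<.19]; d=W-PV; d=d[np.hypot(*d.T)>.04].mean(0)
    return (phi(0)-np.arctan2(d[1],d[0])+np.pi)%(2*np.pi)-np.pi
E
python3 - <<'E'
from h import *
r=.11
def P(a,d=.024): 
    p=phi(a); return PV+r*u(p)+d*u(p+np.pi/2),down((p+1.5*np.pi))
q,o=P(.82,.04); z=.018
robot.grip(0.0,30)
robot.goto([*q,.09],o); robot.move_straight([*q,z],vel=.12)
for a in np.linspace(.82,1.57,7):
    q,o=P(a); robot.move_straight([*q,z],vel=.1,attitude=o)
print(robot.sense()['wrist_force'])
q,o=P(1.57,.035);robot.move_straight([*q,z],vel=.1); robot.move_straight([*q,.12],vel=.2)
robot.grip(1.0)
f=look([.5,.33,.33],2.2,'w6')
print('bar',barangle(f)); print(locate(f,.589,.408,.019)); print(locate(f,.443,.389,.008)); print(robot.sense()['t'])
cv2.imwrite('pics/w6.png',cv2.resize(f['image'][:,:,::-1],(640,480)))
E
```

```text
[-0.90539228  0.19670921  0.33383536]
bar 1.5674136383819182
(array([0.58667737, 0.40582034]), (42.35783767700195, 39.53522491455078), np.float64(0.6283251220416566), np.int32(614))
(array([0.44317719, 0.38881461]), (59.80988693237305, 23.915342330932617), np.float64(1.794318466430987), np.int32(598))
52.125
```

View pics/w6.png

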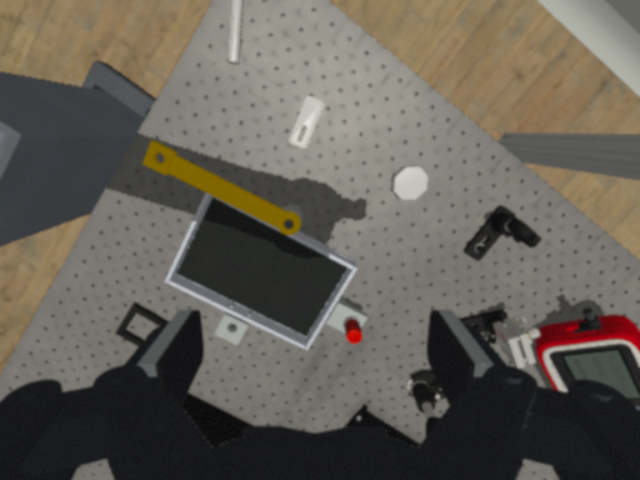

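```bash
cat >> h.py <<'E'
def pick(x,y,yaw,w,pre,lift=.12):
    q=[x,y]; o=down(yaw)
    robot.grip(pre,40)
    robot.goto([*q,.05],o)
    z=.0015-off(w/.085)
    robot.move_straight([*q,z],vel=.12)
    robot.grip(0.0,40); s=robot.sense(); print('grip',s['opening']*.085,s['gripper_force'],s['tcp_pos'])
    robot.move_straight([*q,lift],vel=.25)
def place(x,y,yaw,w,h=.10,up=.10):
    p=tray(x,y,0)[:2]; o=down(yaw)
    robot.goto([*p,h],o); op=robot.sense()['opening']; print('held',op*.085)
    robot.move_straight([*p,.015],vel=.2); 
    robot.move_straight([*p,.0075-off(w/.085)],vel=.08,contact_N=8)
    robot.grip(op+.09); robot.move_straight([*p,up],vel=.25); print('t',robot.sense()['t'])
E
python3 - <<'E'
from h import *
for x,y,yaw in [(.416,.031,TH+np.pi),(.416,.031,1.6),(.408,-.133,1.57),(.462,-.33,1.695),(.587,.406,2.2),(.443,.389,1.794)]:
    print([robot.inverse_kinematics([x,y,z],down(yaw)) is not None for z in (.05,-.017)])
pick(.587,.406,.628+np.pi/2,.042,.8)
place(.06,.026,TH+np.pi/2,.042)
f=look([.48,-.26,.3],2.0,'w7')
print('pink',locate(f,.462,-.33,.019)); print('forkA',locate(f,.408,-.133,.008)); print(robot.sense()['t'])
E
```

```text
[True, True]
[True, True]
[True, True]
[True, True]
[True, True]
[True, True]
grip 0.03831319313261546 40.60572791211598 [ 0.58785682  0.40628221 -0.01603964]
held 0.03871896280382991
t 57.925
pink (array([ 0.46712106, -0.32542871]), (44.52463912963867, 38.14622116088867), np.float64(1.7922084106098035), np.int32(607))
forkA (array([ 0.40764633, -0.14143787]), (60.07929229736328, 24.1777286529541), np.float64(1.5609707271111037), np.int32(777))
60.075
```

```bash
python3 - <<'E'
from h import *
f=dict(np.load('pics/w7.npz'));P=cloud(f)
im=cv2.resize(ortho(f,.34,.60,-.46,-.10,.0,1600),None,fx=1,fy=1)
cv2.imwrite('pics/o7.png',im)
E
```

```text
(no output)
```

View pics/o7.png

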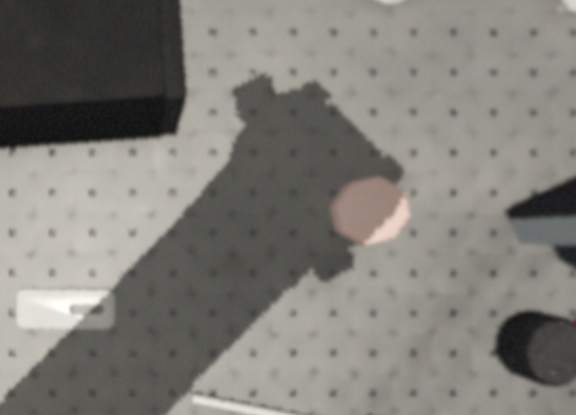

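Pink box at (370,211) and fork A at (65,309) are both clear of neighbours; the driver blade at (240,403) is well away.

```bash
python3 - <<'E'
from h import *
pick(.4671,-.3260,1.792,.038,.8,lift=.2)
robot.goto([.42,.0,.2],down(TH+np.pi/2))
place(.06,-.026,TH+np.pi/2,.038,h=.12)
f=look([.46,.06,.27],TH+np.pi/2,'w8')
print('frame',locate(f,.416,.031,.009)); print('white',locate(f,*tray(.06,.026,0)[:2],.024,zlo=.015,rad=.035),tray(.06,.026,0)); print('pink',locate(f,*tray(.06,-.026,0)[:2],.024,zlo=.015,rad=.035),tray(.06,-.026,0)); print(robot.sense()['t'])
cv2.imwrite('pics/w8.png',cv2.resize(f['image'][:,:,::-1],(640,480)))
E
```

```text
grip 0.03679415563981853 40.19712283392437 [ 0.46761409 -0.32638807 -0.01608444]
held 0.0368363058448271
t 67.6833
frame (array([0.41614886, 0.02961813]), (55.74632263183594, 54.99125671386719), np.float64(1.5957529133997592), np.int32(858))
white (array([0.56192157, 0.23640353]), (44.05017852783203, 37.42560958862305), np.float64(0.9103709922910517), np.int32(1105)) [np.float64(0.5613235664383925), np.float64(0.2352213164046819), 0]
pink (array([0.56866571, 0.18278253]), (41.45281982421875, 39.53108215332031), np.float64(1.695838805673384), np.int32(978)) [np.float64(0.5677550550627847), np.float64(0.1836205804208385), 0]
68.8167
```

View pics/w8.png

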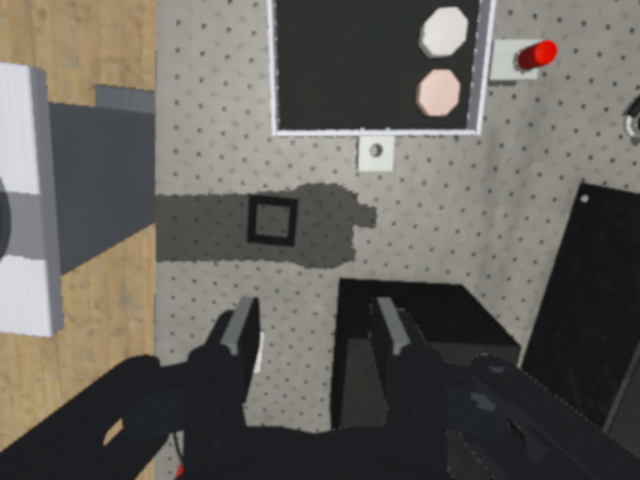

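```bash
python3 - <<'E'
from h import *
pick(.4161,.0296,1.596+np.pi/2,.055,.92)
place(.003,0,TH+np.pi,.055)
f=look([.42,-.1,.2],1.8,'w9'); a=locate(f,.4076,-.1414,.008); print('forkA',a)
if a and 50<a[1][0]<66 and a[1][1]<30:
    pick(*a[0],a[2],.024,.6,lift=.2)
    place(-.065,-.03,TH+np.pi,.024,h=.12)
f=look([.46,.33,.22],2.2,'w10'); b=locate(f,.443,.389,.008); print('forkB',b)
if b and 50<b[1][0]<66 and b[1][1]<30:
    pick(*b[0],b[2],.024,.6)
    place(-.065,.03,TH+np.pi,.024)
f=look([.5,.2,.3],TH+np.pi/2,'w11'); print(robot.sense()['t'])
cv2.imwrite('pics/o11.png',ortho(f,.36,.68,.09,.36,.02,1800))
E
```

```text
grip 0.05354022376907526 40.88111221790314 [ 0.41671154  0.02978011 -0.01872972]
held 0.05327644270848851
t 75.3083
forkA (array([ 0.40732303, -0.14057474]), (60.88003921508789, 23.93352699279785), np.float64(1.5590170321354215), np.int32(862))
grip 0.02217744741212801 38.98743510246277 [ 0.40796314 -0.14052248 -0.01508927]
held 0.022241903651399237
t 82.8667
forkB (array([0.44302179, 0.38871158]), (59.78609085083008, 24.027986526489258), np.float64(1.7957468029473806), np.int32(964))
grip 0.022307092464066144 39.69007194042206 [ 0.44358874  0.38909334 -0.01498368]
held 0.022407170623079512
t 90.1583
91.75
```

View pics/o11.png

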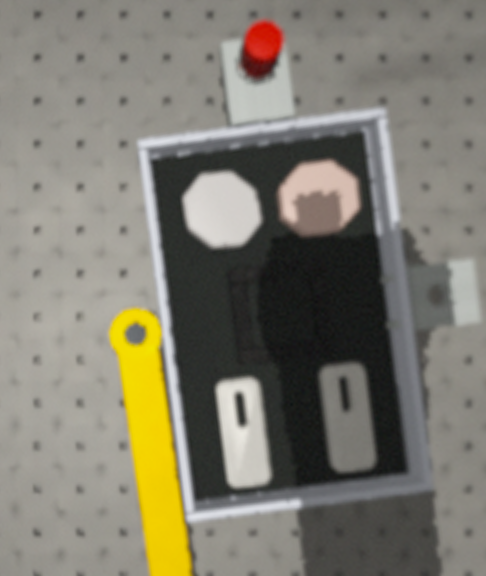

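All five items lie flat, side by side: boxes at (222,210) and (318,198), frame at (300,312), forks at (243,432) and (348,418). Next I need precise lug and pin positions.

```bash
python3 - <<'E'
from h import *
rows=[]
for (cx,cy,z,S) in [(.5156,.1213,.036,.03),(.634,.222,.072,.03)]:
    row=[]
    for n in ['w4','w8','w11']:
        f=dict(np.load(f'pics/{n}.npz')); t=ortho(f,cx-S,cx+S,cy-S,cy+S,z,4166); t=cv2.resize(t[:249,:249],(250,250))
        cv2.drawMarker(t,(125,125),(0,255,0),0,12,1); row.append(t)
    rows.append(np.hstack(row))
cv2.imwrite('pics/lug.png',np.vstack(rows))
for n in ['w4','w8','w11']:
    f=dict(np.load(f'pics/{n}.npz')); hsv=cv2.cvtColor(f['image'],cv2.COLOR_RGB2HSV);P=cloud(f)
    m=((hsv[...,0]<8)|(hsv[...,0]>172))&(hsv[...,1]>140)&(np.hypot(P[...,0]-.634,P[...,1]-.222)<.03)
    mt=m&(P[...,2]>.068); print(n,m.sum(),mt.sum(),'top centre cloud',P[mt].mean(0).round(4),'all',P[m][:,2].max())
    # circle-ish: enclosing rect of top pixels on plane .072
    v,uu=np.nonzero(mt); W=np.array([ray(f,a,b,.072)[:2] for a,b in zip(uu,v)]); c,r=cv2.minEnclosingCircle((W*1000).astype(np.float32)); print(c,r)
E
```

```text
w4 153 107 top centre cloud [0.6374 0.2206 0.0722] all 0.07433201778547674
(637.4607543945312, 220.47897338867188) 10.033117294311523
w8 484 314 top centre cloud [0.6373 0.2196 0.0721] all 0.0751909883167562
(637.0582275390625, 219.63003540039062) 10.671663284301758
w11 235 183 top centre cloud [0.6375 0.2208 0.072 ] all 0.07435004158189161
(637.3220825195312, 220.948486328125) 10.266810417175293
```

View pics/lug.png

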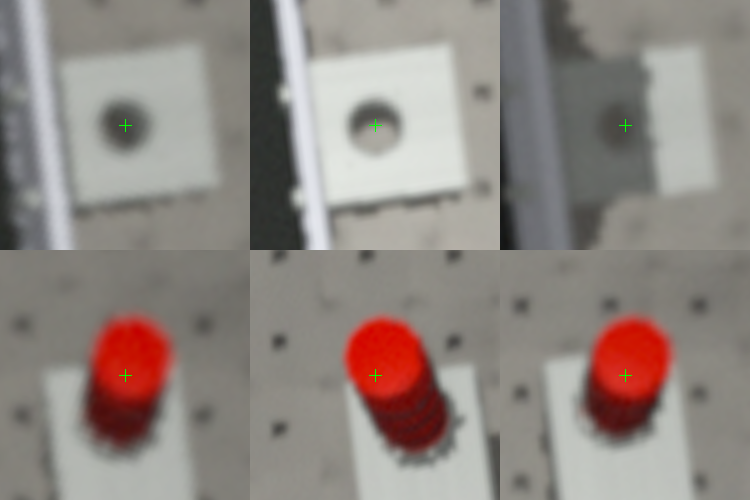

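Lug hole averages to about (0.5153, 0.1217), with the tile hole at (125,126), and the pin top is at (0.6373, 0.2202). I'll check the black box's extent, then swing the bar back.

```bash
python3 - <<'E'
from h import *
for n in ['w8','w1','w7']:
    P=cloud(dict(np.load(f'pics/{n}.npz'))).reshape(-1,3); m=(P[:,2]>.13)&(P[:,2]<.15)&(P[:,0]<.735)&(P[:,0]>.4)&(P[:,1]<.14)
    print(n,m.sum(),np.percentile(P[m],[1,99],axis=0).round(3))
r=.125; z=.0175
def Q(a): p=phi(a); return PV+r*u(p),down(p+np.pi)
print([robot.inverse_kinematics([*Q(a)[0],z],Q(a)[1]) is not None for a in (1.567,1,.5,0)])
a0=1.567; q,o=Q(a0)
robot.grip(.7,30); robot.goto([*q,.08],o); robot.move_straight([*q,z],vel=.1); robot.grip(0.,30)
s=robot.sense(); print('grip',s['opening']*.085,s['wrist_force'],s['tcp_pos'])
for a in np.linspace(a0,0,12)[1:]:
    q,o=Q(a); robot.move_straight([*q,z],vel=.1,attitude=o)
print(robot.sense()['wrist_force'],robot.sense()['opening']*.085)
robot.grip(.6); robot.move_straight([*q,.1],vel=.2)
f=look([.47,.16,.27],TH+np.pi/2,'w12'); print('bar',barangle(f),robot.sense()['t'])
t=[cv2.resize(ortho(f,.5153-.03,.5153+.03,.1217-.03,.1217+.03,zz,5000),(300,300)) for zz in (.048,.036)]
for k in t: cv2.drawMarker(k,(150,150),(0,0,255),0,12,1)
cv2.imwrite('pics/bar.png',np.hstack(t+[cv2.resize(f['image'][:,:,::-1],(400,300))])[:, :1000]); 
im=cv2.imread('pics/bar.png'); cv2.imwrite('pics/bar.png',cv2.resize(im,(800,240)))
E
```

```text
w8 4214 [[ 0.503 -0.166  0.131]
 [ 0.652 -0.021  0.142]]
w1 9826 [[ 0.506 -0.208  0.132]
 [ 0.661 -0.024  0.143]]
w7 27365 [[ 0.508 -0.208  0.132]
 [ 0.661 -0.028  0.143]]
[True, True, True, True]
grip 0.020729481093807657 [-1.18527349 -0.31202963  5.50175114] [0.37148151 0.26759617 0.01796416]
[-5.25957425  7.13535553 15.50203056] 0.02115493187085158
bar -0.0019349474493668417 100.0917
```

View pics/bar.png

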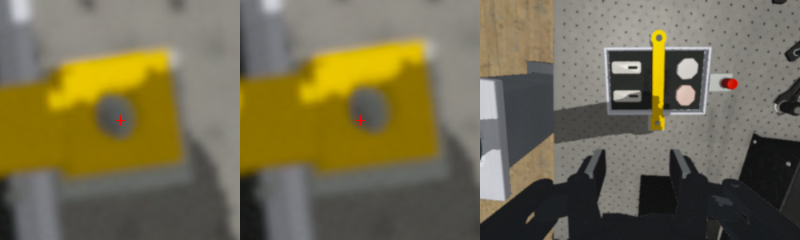

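Bar angle reads -0.002 and the lug shows through the bar hole at (114,117), within about 1.5 mm of the target. Next I'll fetch the pin.

```bash
python3 - <<'E'
from h import *
o=down(TH+np.pi/2); p=[.6373,.2202]; L=np.array([.5155,.1217]); zg=.0257
robot.grip(.6,40); robot.goto([*p,.09],o); robot.move_straight([*p,zg],vel=.1)
robot.grip(0.,60); s=robot.sense(); print('grip',s['opening']*.085,s['wrist_force'],s['tcp_pos'])
robot.move_straight([*p,.105],vel=.12); robot.sleep(.1)
print(robot.sense()['opening']*.085)
robot.move_straight([*L,.105],vel=.15); robot.move_straight([*L,.079],vel=.1); robot.sleep(.2)
w0=robot.sense()['wrist_force']
hit=robot.move_straight([*L,.0375],vel=.025,contact_N=8); s=robot.sense()
print(hit,s['tcp_pos'],s['wrist_force']-w0,s['opening']*.085,s['t'])
f=robot.grab_frame('side'); cv2.imwrite('pics/ins.png',cv2.resize(f['image'][150:222,190:286,::-1],(640,480),interpolation=cv2.INTER_CUBIC))
E
```

```text
grip 0.018136924352087424 [ 0.29996697 -0.00773496  3.32712426] [0.63788997 0.2202861  0.02657137]
0.018061785590693373
True [0.51475289 0.12163314 0.03842477] [-1.43804245  0.64270565  5.73068753] 0.018086147095412595 106.7083
```

View pics/ins.png

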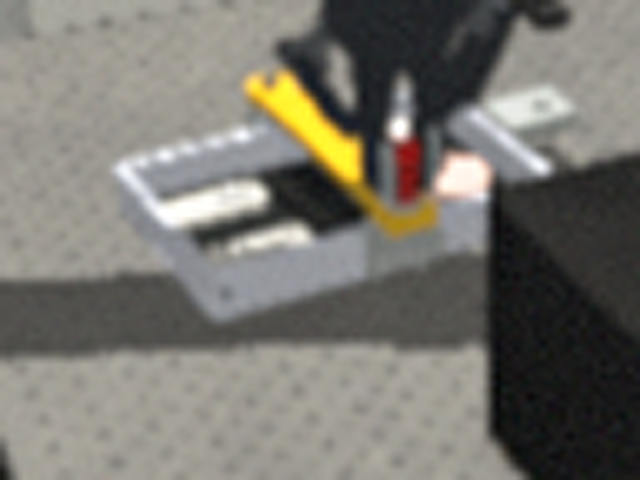

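The pin is down to its collar: contact came at TCP z 38.4 mm, where 38.6 mm was expected, and the red grip stands on the bar end at (405,170). I'll release and verify.

```bash
python3 - <<'E'
from h import *
s=robot.sense()['tcp_pos']
robot.grip(.6); robot.move_straight([s[0],s[1],.14],vel=.12)
f=look([.47,.16,.27],TH+np.pi/2,'w13'); hsv=cv2.cvtColor(f['image'],cv2.COLOR_RGB2HSV);P=cloud(f)
m=((hsv[...,0]<8)|(hsv[...,0]>172))&(hsv[...,1]>140)&(np.hypot(P[...,0]-.5155,P[...,1]-.1217)<.03)
m&=P[...,2]>.078
print('pin top',np.median(P[m],0),m.sum(),'bar',barangle(f),robot.sense()['t'],robot.sense()['wrist_force'])
cv2.imwrite('pics/fin.png',cv2.resize(f['image'][:300,130:430,::-1],(600,600)))
E
```

```text
pin top [0.51600697 0.12335357 0.08395962] 204 bar 0.0019817902601242388 109.0083 [ 0.5750372  -1.40329933  0.54234006]
```

View pics/fin.png

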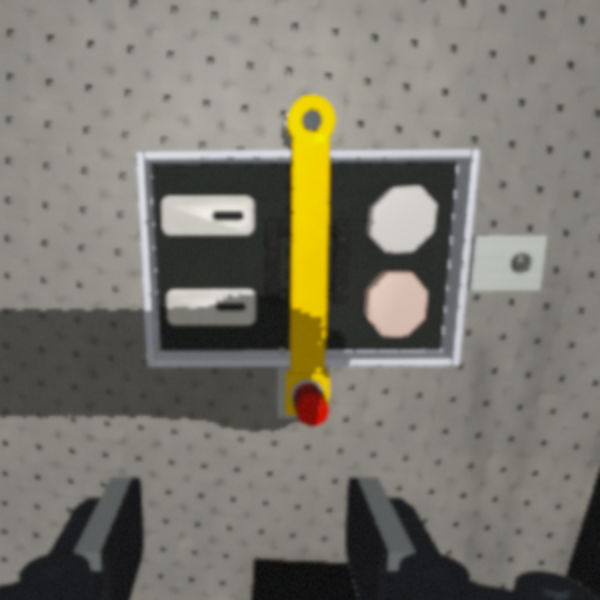

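The pin top is at z = 84 mm (48 + 36), so it is fully home at (310,400). All the items are in the tray and the gripper is clear.

```bash
python3 -c "
from plant import robot
print(robot.close_job())"
```

```text
the job is handed in; nothing more can be done
None
```

I packed all five items flat in the tray, swung the bar back across to the lug and pushed the pin home to its collar, then handed the job in at about 109 s; the hand-in gave no verdict.

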